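# Change over the bench supply past a bracket left on the switch

### The job

Change the welding bench over from the red supply to the blue one: turn the red handle fully off, and only after that turn the blue handle fully on, so that the two are never on together. The bracket lying on the blue isolator must be off it before the blue handle is swung: lay it flat in the free lane of the tray, its orange tab at the tray's yellow end like the bracket already there. Leave everything else where it is.

Things in the scene. Friction and masses are not known exactly. Their poses are not given: they have to be found in the camera images.
- red_isolator: Red isolator switch, fixed to the bench: grey enclosure 180 x 180 mm, 70 mm high, flat aluminium face on top. Origin: centre of its underside. Its red handle turns on top about a vertical axis at (-50, -50) mm in the enclosure's frame. A red dot on the face (at 68, -50 mm) marks off, a green dot (at -50, 68 mm) marks on.
- red_pivot (a point): Point on the red handle's turning axis, level with the enclosure's top face (70 mm above the bench).
- red_grip (a point): Point on the red handle 80 mm out from the axis, at the middle of the bar's height (97 mm above the bench). The bar is 20 mm wide and 24 mm high, from 15 to 39 mm above the enclosure's face, and reaches 100 mm from the axis on this side and 25 mm on the other; under it a hub of 20 mm radius.
- red_handle (a joint): Turn of the red handle: 0 = on (bar points along the enclosure's +y, to the green dot), -1.571 = off (along its +x, to the red dot); grows anticlockwise seen from above. Stops at both ends; a spring detent pulls it to the nearer end from about half way, peak about 5 N at the bar's end.
- blue_isolator: Blue isolator switch, fixed to the bench: grey enclosure 180 x 180 mm, 70 mm high, flat aluminium face on top. Origin: centre of its underside. Its blue handle turns on top about a vertical axis at (-50, -50) mm in the enclosure's frame. A red dot on the face (at 68, -50 mm) marks off, a green dot (at -50, 68 mm) marks on.
- blue_pivot (a point): Point on the blue handle's turning axis, level with the enclosure's top face (70 mm above the bench).
- blue_grip (a point): Point on the blue handle 80 mm out from the axis, at the middle of the bar's height (97 mm above the bench). The bar is 20 mm wide and 24 mm high, from 15 to 39 mm above the enclosure's face, and reaches 100 mm from the axis on this side and 25 mm on the other; under it a hub of 20 mm radius.
- blue_handle (a joint): Turn of the blue handle: 0 = off (bar points along the enclosure's +x, to the red dot), 1.571 = on (along its +y, to the green dot); grows anticlockwise seen from above. Stops at both ends; a spring detent pulls it to the nearer end from about half way, peak about 5 N at the bar's end.
- bracket: Loose welded bracket, about 0.4 kg, that lies on top of the blue isolator in the way of its handle: steel rectangular tube 120 mm long (its x), 40 mm wide (y), 30 mm high (z), with a orange end plate (the tab) at its +x end, 6 mm thick, 40 mm wide, 50 mm high (20 mm above the tube). Origin: centre of the tube's underside.
- bracket_tab (a point): Middle of the top edge of the bracket's orange tab, 63 mm along +x from its origin and 50 mm above its underside.
- tray: Green steel tray fixed to the bench, 160 mm long (x), 172 mm wide (y), two lanes along x (each 152 x 80 mm inside, centres at y = -42 and +42 mm), floor 4 mm thick, rim and divider 14 to 17 mm above the bench, 4 mm thick. The rim at its +x end is yellow. Origin: centre of its underside.
- free_lane: Black mat (look only, 1 mm) in the free lane of the tray. Origin: centre of that lane's floor, 4 mm above the bench; axes as the tray's (+x to the yellow end).
- stored_bracket: A bracket just like the loose one, already lying in the other lane with its tab at the yellow end. Loose; leave it. Origin: centre of the tube's underside.
- spray_can: Bystander: upright can, 52 mm across, 125 mm high. Origin: centre of its underside.
- flux_jar: Bystander: jar with a blue cap, 72 mm across, 90 mm high. Origin: centre of its underside.
- hammer: Bystander: hammer 220 mm long lying on the bench, handle to its -x.
- magnet_square: Bystander: red L-shaped magnetic square, legs 60 mm and 52 mm, 30 mm high. Origin: under the middle of its 60 mm leg.
There are look-alikes about, which are no part of the job. What is shaped like the bracket but black or brown is not meant.

How it is judged:
At the end, for the whole second after the job is handed in: The red handle is off (below -1.45 rad) and the blue handle on (above 1.45 rad); the bracket lies flat on the floor of the free lane (centre within 22 mm along and 24 mm across of the lane's centre, tilted under 0.06 rad), tab towards the yellow end, released and at rest (value of joint red_handle below -1.45 rad and value of joint blue_handle above 1.45 rad and x of bracket in the frame of free_lane between -0.022 and 0.022 m and y of bracket in the frame of free_lane between -0.024 and 0.024 m and z of bracket in the frame of free_lane below 0.004 m and angle between bracket's own z axis and vertical below 0.06 rad and x of bracket_tab in the frame of free_lane above 0.03 m and linear speed of bracket below 0.02 m/s); the robot touches nothing.
It fails at once if the blue handle is turned (past 0.4 rad) while the red one is not yet off (above -1.17 rad) (value of joint blue_handle above 0.4 rad and value of joint red_handle above -1.17 rad).
It fails at once if the blue handle is turned (past 0.4 rad) while the bracket is still on its isolator (within 130 mm of the handle's axis) (value of joint blue_handle above 0.4 rad and horizontal distance between bracket and blue_pivot below 0.13 m).
It fails at once if the spray can, jar, hammer, magnetic square or stored bracket is moved by more than 25 mm (distance of any of spray_can, flux_jar, hammer, magnet_square, stored_bracket from where it was at the start of the episode above 0.025 m).
It also fails if it takes over 66 s, if anything falls off the work surface, if the arm or the gripper's body presses on something with over 40 N, if the wrist force passes 120 N, or if a joint passes its speed limit or range.

### The arm

A 6-joint arm with a two-finger parallel gripper is mounted at the origin on the work surface. World frame = base frame: x ahead of the robot, y to its left, z up, the work surface at z = 0. Lengths are in m, angles in rad, forces in N, time in s.
With the tool pointing down it reaches from about 0.35 to 0.775 m from the base axis. Payload 5.5 kg.
Tool frame: the origin (TCP) lies midway between the tips of the shut fingers; the grasp point (between the pads) lies 19 mm behind it; z points along the fingers, y is the line along which they close (so a half turn about z gives the same grasp; the last joint's range is limited). The gripper opens to 85 mm and grips with 20 to 120 N. Pads are 22 mm wide; open, the fingers measure 114 mm over their backs; the gripper's body (76 mm by 85 mm) begins 54 mm behind the grasp point. The pads swing forward as they close: fully open they stand 13 mm farther back than shut.
Start: joints at [-1.286, 0.313, 0.046, 1.304, 0, 1.431], TCP at [0.237, -0.524, 0.231] pointing down, gripper open.
Joint ranges: [-2.76, 2.76], [-0.86, 1.69], [-1.03, 1.26], [-2.2, 2.34], [-1.47, 1.5], [-3.14, 3.14]. Speed limits (rad/s): [2.57, 2.57, 3.14, 3.14, 3.14, 3.14].

### API

Orientations are given as a unit quaternion [w, x, y, z].
In Python, from workcell import telemetry, imaging, env gives the robot as it stands. The module is installed in compiled form; this text tells all that it offers.
- The arm moves only by the tool step_arm, never from a script. Its argument "moves" is a list of rows, each a list of 3 entries, a list of its own where there are three numbers: the shift along the tool's x, y, z in mm, then the turn, a rotation vector about the tool's x, y, z in rad, then the finger opening in mm, from 0 to 85.4. A call has 1 to 8 rows; each row is the pose to reach, as a shift and turn from the pose commanded when the call began, along the tool's axes at that moment; what a row does not reach only later rows make up. A row lasts 1/12 s, in which the tool goes at most 41.7 mm and 7.16 degrees, less where a joint would pass 70% of its speed; a pose out of reach is approached as far as the arm can. A call with a gripper value outside its range is refused whole. The fingers move at their own pace and stop on an object; "grip_force" is the grip in N (left out, the last holds). Time passes only in rows, so rows that repeat a pose let the fingers close. It gives the time, the measured TCP pose, the force, the opening and the grip force at its end, in the units of the state.
- telemetry.get_state(): the state, without advancing time (a new reading comes with each control period).
- imaging.read_camera(name): name is "scene" or "top"; returns the picture (420x560x3 uint8, red, green, blue); there is no depth.
- imaging.camera_params(name): a dict with "camera_matrix" (3x3 intrinsics, pixels), "pose" (4x4, takes a point from camera to world coordinates). Camera axes: x right, y up, looking along -z (the intrinsics and any distortion apply to the point x, -y, -z); pixel columns grow to the right and rows downward; lengths in m; the calibration is good to about 2 mm. A picture is of the moment at which its call begins. camera_params takes no time and is no camera call.
- env.hand_in(): hands the job in; it is judged then, once.
The state is a dict: "clock": time; "joint_pos": joint angles; "qvel": joint speeds; "tau": joint torques, N m; "tcp_pos": TCP position; "orientation": TCP orientation; "wrist_force": force on the tool from outside, world axes, zero at the start; "ft_torque": the same for the moment, N m; "finger_gap": finger opening in m; "grip_force": force on a finger pad.
Only numpy, scipy, OpenCV 4.12 (cv2) and the standard library are available. Lean on these libraries where they do the work, as an engineer would, in place of code of your own. Each camera call takes 0.05 s, during which the arm holds its last target. There are 200 camera calls.

## Working session

There is one attempt and no reset: what is moved stays moved. The work goes in short steps, Python scripts to look and compute and a tool call to move; the robot and the scene stay as the last step left them, time stands still between calls to the robot, and variables do not carry over. Pictures are saved under pics/ and viewed, at most 13 in all, crops included, and the job is handed in when it is done.

Besides the shell and the picture viewer there is one more tool, called after "Call:" as a command line: name --argument value ..., lists and objects as JSON in quotes. step_arm: Moves the arm, as the interface text tells. Its arguments: {"type":"object","properties":{"moves":{"type":"array"},"grip_force":{"type":"number"}},"required":["moves"]}

```bash
mkdir -p pics; python3 - <<'E'
from workcell import telemetry, imaging
import cv2,numpy as np
for n in("top","scene"):
    im=imaging.read_camera(n);cv2.imwrite(f"pics/{n}0.png",im[...,::-1]);p=imaging.camera_params(n);print(n,np.round(p["camera_matrix"],1).tolist(),np.round(p["pose"],3).tolist(),p.keys())
s=telemetry.get_state();print(s)
E
```

```text
top [[398.4, 0.0, 275.1], [0.0, 398.4, 206.5], [0.0, 0.0, 1.0]] [[-0.014, 0.997, -0.082, 0.459], [-1.0, -0.012, 0.017, 0.093], [0.016, 0.082, 0.997, 1.181], [0.0, 0.0, 0.0, 1.0]] dict_keys(['camera_matrix', 'pose'])
scene [[533.3, 0.0, 275.3], [0.0, 533.3, 208.0], [0.0, 0.0, 1.0]] [[-0.301, -0.682, 0.666, 1.493], [0.954, -0.214, 0.211, 0.374], [-0.002, 0.699, 0.715, 1.101], [0.0, 0.0, 0.0, 1.0]] dict_keys(['camera_matrix', 'pose'])
{'clock': 0.1, 'joint_pos': array([-1.28558190e+00,  3.13927808e-01,  4.51067047e-02,  1.30361301e+00,
        1.97155976e-05,  1.43120784e+00]), 'qvel': array([ 0.0016667 , -0.00248679,  0.0027456 , -0.00033124,  0.0016433 ,
       -0.00121616]), 'tau': array([ 1.99560323e-03, -4.81725597e+01,  2.99243456e+01,  1.27841695e-02,
       -1.36445296e-04, -6.56461040e-06]), 'tcp_pos': array([ 0.2368552 , -0.52345381,  0.2305024 ]), 'orientation': array([-8.17441153e-04,  9.77527161e-01,  2.10807918e-01, -4.97417413e-05]), 'wrist_force': array([ 0.19122403, -0.18247679,  0.90058717]), 'ft_torque': array([ 0.00831321, -0.01085961, -0.01210154]), 'grip_force': 0.0, 'finger_gap': 0.08547292584892359}
```

View pics/top0.png

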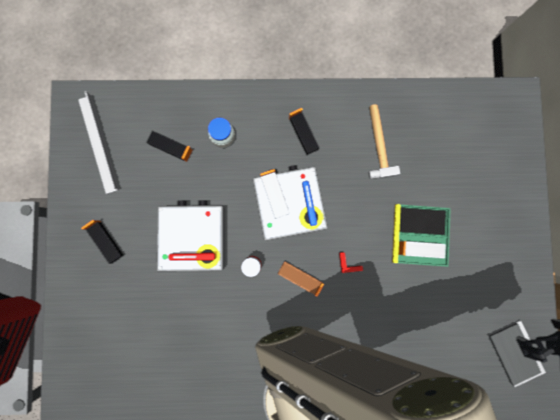

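View pics/scene0.png

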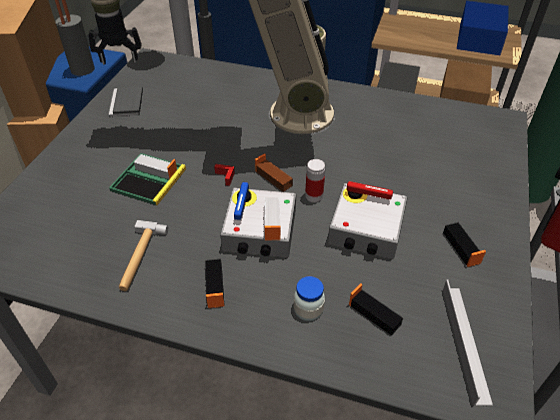

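The top view shows the red isolator around (191,238) with its bar pointing left from (207,257). The blue isolator is around (290,203) with its pivot at (311,218) and its bar up to (306,182). The bracket lies from its tab at (268,173) to (280,215). The tray is at (422,235), yellow end left, with the free black mat at (423,220). The scene view agrees.

```bash
cat >h.py <<'E'
import cv2,numpy as np
from workcell import telemetry, imaging
def cast(n,uv,z):
    p=imaging.camera_params(n);K=p["camera_matrix"];T=np.array(p["pose"])
    uv=np.atleast_2d(np.array(uv,float));d=np.c_[uv,np.ones(len(uv))]@np.linalg.inv(K).T
    d=(d*[1,-1,-1])@T[:3,:3].T;o=T[:3,3]
    return (o+d*((z-o[2])/d[:,2])[:,None])[:,:2]
def blobs(n,im,lo,hi,box,amin=4):
    """HSV range blobs inside box(x0,y0,x1,y1): area, centroid, minAreaRect corners"""
    m=cv2.inRange(cv2.cvtColor(im,cv2.COLOR_RGB2HSV),lo,hi);q=np.zeros_like(m);x0,y0,x1,y1=box
    q[y0:y1,x0:x1]=m[y0:y1,x0:x1];k,l,s,c=cv2.connectedComponentsWithStats(q)
    out=[]
    for i in range(1,k):
        if s[i,4]>=amin:
            pts=np.argwhere(l==i)[:,::-1].astype(np.float32);out.append((s[i,4],c[i],cv2.minAreaRect(pts)))
    return out
E
python3 - <<'E'
from h import *
im=cv2.imread("pics/top0.png")[...,::-1].copy();np.set_printoptions(precision=4,suppress=True)
R,G,Y,B,O=[((0,120,80),(6,255,255)),((50,60,60),(85,255,255)),((24,120,120),(34,255,255)),((100,120,60),(125,255,255)),((7,150,120),(20,255,255))]
def show(t,c,box,z,amin=4):
    for a,ce,r in blobs("top",im,*c,box,amin): print(t,a,np.round(ce,1),cast("top",ce,z)[0],"corners",cast("top",cv2.boxPoints(r),z).round(3).tolist())
rb=(155,200,226,274);bb=(250,160,330,242);tb=(388,200,455,270)
show("r red",R,rb,.07);show("r grn",G,rb,.07);show("r yel",Y,rb,.07,20)
show("b red",R,bb,.07);show("b grn",G,bb,.07);show("b blue",B,bb,.109,20);show("b yel",Y,bb,.07,20);show("tab",O,bb,.12)
show("t yel",Y,tb,.016,20);show("mat",((0,0,0),(180,255,45)),tb,.005,60);show("tray g",G,tb,.016,40);show("stab",O,tb,.054)
c1=cv2.resize(im[150:280,140:340],None,fx=4,fy=4,interpolation=2)
cv2.imwrite("pics/crop.png",c1[...,::-1])
E
```

```text
r red 14 [207.5 213.3] [0.5328 0.2631] corners [[0.536, 0.267], [0.536, 0.259], [0.528, 0.259], [0.528, 0.267]]
r red 233 [194.6 256.1] [0.4147 0.2986] corners [[0.424, 0.369], [0.423, 0.245], [0.403, 0.245], [0.405, 0.369]]
r grn 23 [164.4 256.2] [0.4157 0.3816] corners [[0.422, 0.388], [0.422, 0.375], [0.411, 0.375], [0.411, 0.388]]
r yel 225 [209.  255.9] [0.4148 0.259 ] corners [[0.445, 0.292], [0.444, 0.231], [0.384, 0.231], [0.385, 0.292]]
b red 14 [302.5 175.7] [ 0.6356 -0.0041] corners [[0.641, 0.0], [0.64, -0.008], [0.632, -0.008], [0.632, 0.0]]
b grn 21 [269.1 224.8] [0.4985 0.0917] corners [[0.504, 0.098], [0.503, 0.086], [0.492, 0.087], [0.492, 0.098]]
b blue 231 [309.6 205.9] [ 0.5469 -0.0183] corners [[0.613, 0.005], [0.617, -0.018], [0.499, -0.039], [0.495, -0.016]]
b yel 206 [310.4 218. ] [ 0.5159 -0.0238] corners [[0.547, 0.005], [0.546, -0.057], [0.488, -0.056], [0.488, 0.006]]
tab 35 [267.7 171.8] [0.6394 0.094 ] corners [[0.637, 0.114], [0.648, 0.077], [0.642, 0.075], [0.631, 0.112]]
t yel 346 [396.2 233. ] [ 0.4714 -0.2807] corners [[0.388, -0.265], [0.558, -0.279], [0.557, -0.298], [0.386, -0.283]]
tray g 1174 [427.3 239.7] [ 0.4506 -0.3716] corners [[0.383, -0.282], [0.556, -0.298], [0.546, -0.447], [0.373, -0.429]]
stab 29 [403.3 248.5] [ 0.4271 -0.2872] corners [[0.445, -0.284], [0.445, -0.29], [0.412, -0.288], [0.412, -0.283]]
```

View pics/crop.png

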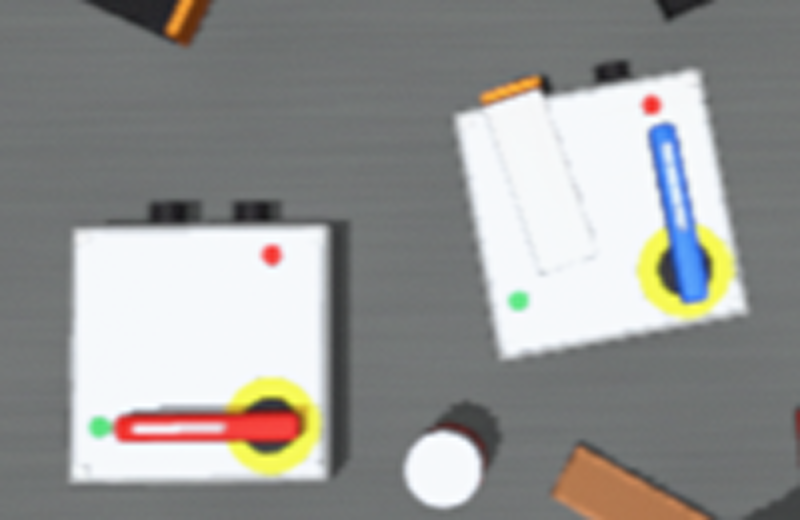

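Cross-checks:
- **Red:** the two dots are 167 mm apart, as they must be (118·√2). The pivot is about (0.415, 0.2625) and the enclosure yaw is about 0.
- **Blue:** the dots are also 167 mm apart. The pivot is about (0.519, -0.025) and the yaw is about 0.175.

I'm setting off towards the red handle with the fingers shut. I measure the bracket and tray in the meantime.

Call:
step_arm --moves '[[[414,-278,20],[0,0,-1.146],0],[[414,-278,20],[0,0,-1.146],0],[[414,-278,20],[0,0,-1.146],0],[[414,-278,20],[0,0,-1.146],0],[[414,-278,20],[0,0,-1.146],0],[[414,-278,20],[0,0,-1.146],0],[[414,-278,20],[0,0,-1.146],0],[[414,-278,20],[0,0,-1.146],0]]'

```text
clock: 0.77
tcp_pos: [0.4128, -0.2388, 0.2177]
orientation: [-0.0, 0.755, 0.656, -0.0]
wrist_force: [0.8, -1.0, 0.2]
finger_gap: -0.0002
grip_force: 0.0
```

```bash
python3 - <<'E'
from h import *
np.set_printoptions(precision=4,suppress=True)
im=cv2.imread("pics/top0.png");hsv=cv2.cvtColor(im,cv2.COLOR_BGR2HSV)
print("mat hsv",hsv[220,424],hsv[240,420])
end=np.array([[541,275],[597,255]])/4+[140-.375,150-.375]
e=cast("top",end,.1);print("tube end",e,e.mean(0),np.linalg.norm(e[0]-e[1]))
# long tube edges (crop): left (491,118)-(541,275), right (550,105)-(597,255)
ed=cast("top",np.array([[491,118],[541,275],[550,105],[597,255]])/4+[140-.375,150-.375],.1)
for a,b in((0,1),(2,3)): d=ed[a]-ed[b];print("axis ang",np.arctan2(d[1],d[0]))
g=cv2.inRange(hsv,(20,60,40),(90,255,255));q=np.zeros_like(g);q[198:272,386:458]=g[198:272,386:458]
r=cv2.minAreaRect(np.argwhere(q>0)[:,::-1].astype(np.float32))
print("tray rect",r,cast("top",r[0],.014),cast("top",cv2.boxPoints(r),.014).tolist())
c=im[195:275,380:460];cv2.imwrite("pics/tray.png",cv2.resize(c,None,fx=6,fy=6,interpolation=2))
E
```

```text
mat hsv [60  5 48] [ 75 111 159]
tube end [[0.5147 0.0759]
 [0.5278 0.0377]] [0.5212 0.0568] 0.04047665073252599
axis ang 0.2946339730143187
axis ang 0.2872229679965061
tray rect ((421.02496337890625, 234.50125122070312), (56.928890228271484, 60.624267578125), 2.8624050617218018) [[ 0.4662 -0.3545]] [[0.3833672465194926, -0.26294120491902684], [0.5607019080507619, -0.27858629640563204], [0.5501980715323629, -0.44745309227350816], [0.3727035577326551, -0.429668841110859]]
```

View pics/tray.png

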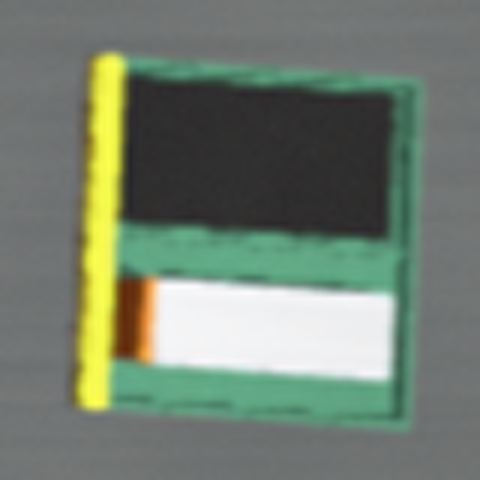

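The tray crop shows the yellow end on the left and the free black mat with its centre at crop (257,156), which is pixel (423,221). The bracket width measures 40.5 mm, and its origin is about (0.579, 0.074) at yaw 0.29. The tab check agrees.

Call:
step_arm --moves '[[[562,-124,10],[0,0,-0.146],0],[[562,-124,10],[0,0,-0.146],0],[[562,-124,10],[0,0,-0.146],0],[[562,-124,10],[0,0,-0.146],0],[[562,-124,10],[0,0,-0.146],0],[[562,-124,10],[0,0,-0.146],0],[[562,-124,10],[0,0,-0.146],0],[[562,-124,10],[0,0,-0.146],0]]'

```text
clock: 1.43
tcp_pos: [0.3878, 0.0935, 0.212]
orientation: [0.0, 0.707, 0.707, 0.0]
wrist_force: [1.0, 0.7, -0.4]
finger_gap: -0.0001
grip_force: 0.0
```

```bash
python3 -c "
from h import *
print(cast('top',[[422.8,221],[400.5,221]],.005),telemetry.get_state()['tcp_pos'],telemetry.get_state()['orientation'],telemetry.get_state()['joint_pos'])"
```

```text
[[ 0.50618105 -0.36504542]
 [ 0.50703692 -0.29844816]] [0.38777694 0.0934859  0.2120331 ] [7.92771434e-05 7.07245527e-01 7.06968003e-01 6.89003771e-06] [ 3.47216402e-02 -2.02943852e-02 -3.96808737e-01  1.19416376e+00
 -1.06562611e-04  1.60591044e+00]
```

Call:
step_arm --moves '[[[245,-18,5],[0,0,0],0],[[245,-18,5],[0,0,0],0],[[245,-18,5],[0,0,0],0],[[245,-18,5],[0,0,0],0],[[245,-18,5],[0,0,0],0],[[245,-18,5],[0,0,0],0],[[245,-18,40],[0,0,0],0],[[245,-18,80],[0,0,0],0]]'

```text
clock: 2.1
tcp_pos: [0.3725, 0.3406, 0.1335]
orientation: [0.001, 0.705, 0.709, 0.004]
wrist_force: [0.5, -0.2, -2.0]
finger_gap: 0.0001
grip_force: 0.0
```

```bash
python3 -c "
from h import *
im=imaging.read_camera('scene');cv2.imwrite('pics/s1.png',cv2.resize(im[130:270,260:460],None,fx=4,fy=4)[...,::-1])"
```

```text
(no output)
```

View pics/s1.png

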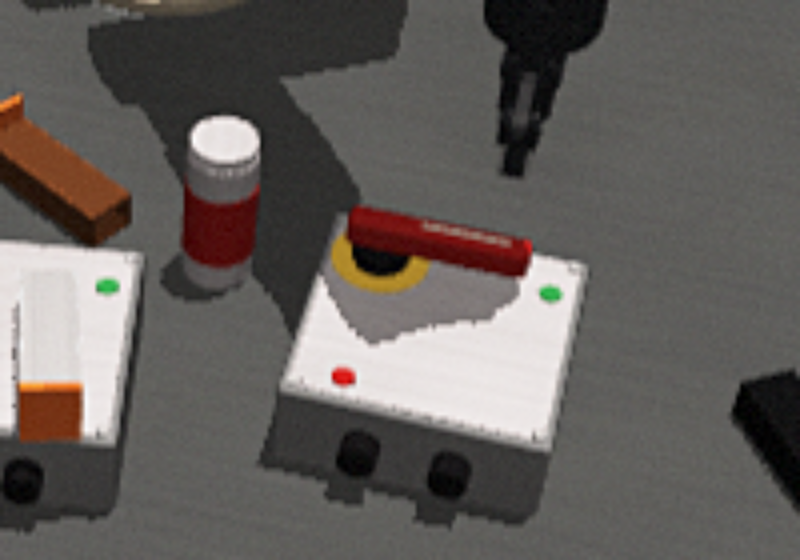

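The fingers stand behind the red bar, with the tip at crop (513,170) and the bar running (350,220)-(530,260). I descend and sweep clockwise.

Call:
step_arm --moves '[[[0,0,41],[0,0,0],0],[[0,0,41],[0,0,0],0],[[0,10,41],[0,0,0],0],[[0,21,41],[0,0,0],0],[[2,36,41],[0,0,0],0],[[3,51,41],[0,0,0],0],[[-1,66,41],[0,0,0],0],[[-5,80,41],[0,0,0],0]]'

```text
clock: 2.82
tcp_pos: [0.4515, 0.3315, 0.093]
orientation: [-0.001, 0.707, 0.707, -0.0]
wrist_force: [-3.9, 0.6, 0.0]
finger_gap: 0.0003
grip_force: 1.6
```

Call:
step_arm --moves '[[[-12,14,0],[0,0,0],0],[[-20,25,0],[0,0,0],0],[[-30,33,0],[0,0,0],0],[[-40,38,0],[0,0,0],0],[[-47,40,0],[0,0,0],0],[[-51,40,0],[0,0,0],0],[[-53,40,0],[0,0,0],0],[[-53,40,0],[0,0,0],0]]'

```text
clock: 3.48
tcp_pos: [0.4927, 0.2852, 0.0927]
orientation: [-0.004, 0.706, 0.708, 0.007]
wrist_force: [1.9, 22.4, -5.1]
finger_gap: 0.0
grip_force: 11.4
```

```bash
python3 -c "
from h import *
print(telemetry.get_state()['wrist_force'])
im=imaging.read_camera('scene');cv2.imwrite('pics/s2.png',cv2.resize(im[130:270,260:460],None,fx=4,fy=4)[...,::-1])"
```

```text
[ 1.88727976 22.4051611  -5.07296269]
```

View pics/s2.png

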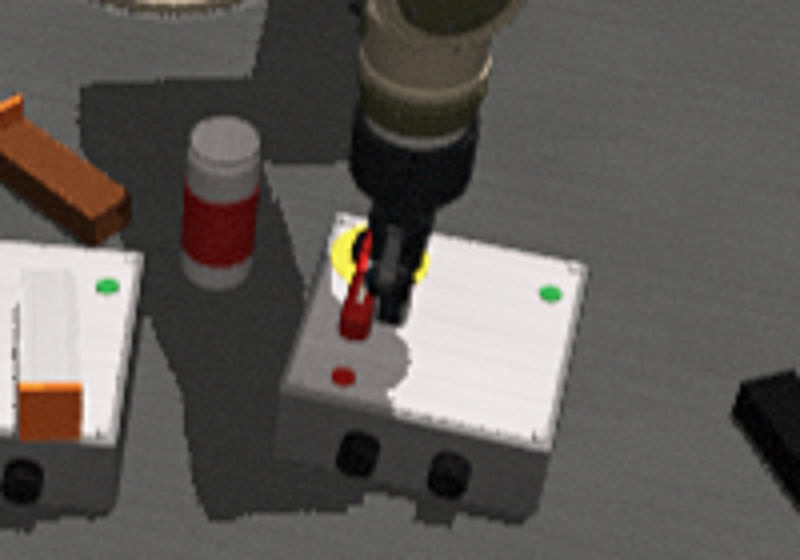

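The red bar now points at the red dot (345,377) and sits firmly on its stop, with 22 N on the wrist. I back off and go above the bracket.

Call:
step_arm --moves '[[[14,0,0],[0,0,0],0],[[14,0,-40],[0,0,0],0],[[14,0,-80],[0,0,0.12],65],[[-206,89,-80],[0,0,1.281],65],[[-206,89,-80],[0,0,1.281],65],[[-206,89,-80],[0,0,1.281],65],[[-206,89,-80],[0,0,1.281],65],[[-206,89,-80],[0,0,1.281],65]]'

```text
clock: 4.2
tcp_pos: [0.5689, 0.0975, 0.1719]
orientation: [0.0, 0.917, 0.399, 0.0]
wrist_force: [0.9, 0.8, 0.4]
finger_gap: 0.065
grip_force: 0.0
```

```bash
cat >>h.py <<'E'
def to(x,y,z,psi):
    """shift (tool axes, mm) and tool-z turn to a world target with tool down"""
    s=telemetry.get_state();q=s["orientation"];p=2*np.arctan2(q[2],q[1]);d=np.array([x,y,z])-s["tcp_pos"]
    t=(psi-p+np.pi)%(2*np.pi)-np.pi
    c,n=np.cos(p),np.sin(p)
    print("tcp",s["tcp_pos"].round(4),"psi",round(p,3),"shift mm",np.round(1000*np.array([d[0]*c+d[1]*n,d[0]*n-d[1]*c,-d[2]]),1),"turn",round(-t,3),"gap",s["finger_gap"],"F",s["wrist_force"].round(1),"j",s["joint_pos"].round(2))
E
python3 -c "
from h import *
to(.579,.074,.17,.29)
im=imaging.read_camera('top')
b=blobs('top',im,(0,120,80),(6,255,255),(155,200,226,274))
print([(a,cast('top',c,.109)) for a,c,_ in b])"
```

```text
tcp [0.5689 0.0975 0.1719] psi 0.82 shift mm [-10.3  23.4   1.9] turn 0.53 gap 0.06504590927253599 F [0.9 0.8 0.4] j [ 0.03  0.34 -0.06  1.17 -0.    2.35]
[(np.int32(14), array([[0.53021309, 0.25717112]])), (np.int32(224), array([[0.44610686, 0.26011242]]))]
```

Call:
step_arm --moves '[[[-10,23,2],[0,0,0.53],65],[[-10,23,2],[0,0,0.53],65],[[-10,23,2],[0,0,0.53],65],[[-10,23,2],[0,0,0.53],65],[[-10,23,22],[0,0,0.53],65],[[-10,23,42],[0,0,0.53],65],[[-10,23,42],[0,0,0.53],65],[[-10,23,42],[0,0,0.53],65]]'

```text
clock: 4.92
tcp_pos: [0.5776, 0.0765, 0.1286]
orientation: [-0.0, 0.989, 0.148, -0.001]
wrist_force: [-0.1, 0.1, 0.2]
finger_gap: 0.0654
grip_force: 0.0
```

```bash
python3 -c "
from h import *
to(.579,.074,.073,.29)
im=imaging.read_camera('scene');cv2.imwrite('pics/s3.png',cv2.resize(im[130:270,190:330],None,fx=4,fy=4)[...,::-1])"
```

```text
tcp [0.5776 0.0765 0.1286] psi 0.296 shift mm [ 0.6  2.8 55.6] turn 0.006 gap 0.06540214007188616 F [-0.1  0.1  0.2] j [-0.01  0.38 -0.12  1.08 -0.    2.84]
```

View pics/s3.png

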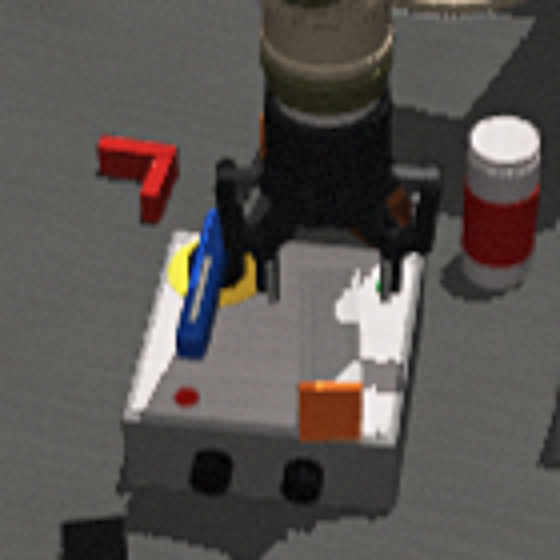

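The fingers (272 and 390 in the crop) straddle the bracket's tab (300-362) centrally. I narrow the opening to stay clear of the blue bar, then descend and grip.

Call:
step_arm --moves '[[[0,2,0],[0,0,0],54],[[0,2,20],[0,0,0],54],[[0,2,40],[0,0,0],54],[[0,2,55],[0,0,0],54],[[0,2,55],[0,0,0],54],[[0,2,55],[0,0,0],30],[[0,2,55],[0,0,0],30],[[0,2,55],[0,0,0],30]]' --grip_force 50

```text
clock: 5.63
tcp_pos: [0.5802, 0.0746, 0.0753]
orientation: [0.0, 0.989, 0.147, 0.001]
wrist_force: [-1.0, 0.8, -0.7]
finger_gap: 0.0388
grip_force: 52.5
```

Call:
step_arm --moves '[[[0,0,0],[0,0,0],30],[[0,0,0],[0,0,0],30],[[0,0,-8],[0,0,0],30],[[0,0,-20],[0,0,0],30],[[0,0,-50],[0,0,0],30],[[0,0,-80],[0,0,0],30],[[0,0,-90],[0,0,0],30],[[0,0,-90],[0,0,0],30]]'

```text
clock: 6.3
tcp_pos: [0.5818, 0.0746, 0.1675]
orientation: [0.001, 0.989, 0.147, 0.003]
wrist_force: [1.0, -0.7, -5.4]
finger_gap: 0.0394
grip_force: 52.0
```

```bash
python3 -c "
from h import *
to(.507,-.362,.165,1.486)
im=imaging.read_camera('scene');cv2.imwrite('pics/s4.png',cv2.resize(im[110:270,170:330],None,fx=3.5,fy=3.5)[...,::-1])"
```

```text
tcp [0.5818 0.0746 0.1675] psi 0.296 shift mm [-198.8  395.8    2.5] turn -1.19 gap 0.039399725803390254 F [ 1.  -0.7 -5.4] j [-0.01  0.35 -0.05  1.16 -0.    2.84]
```

View pics/s4.png

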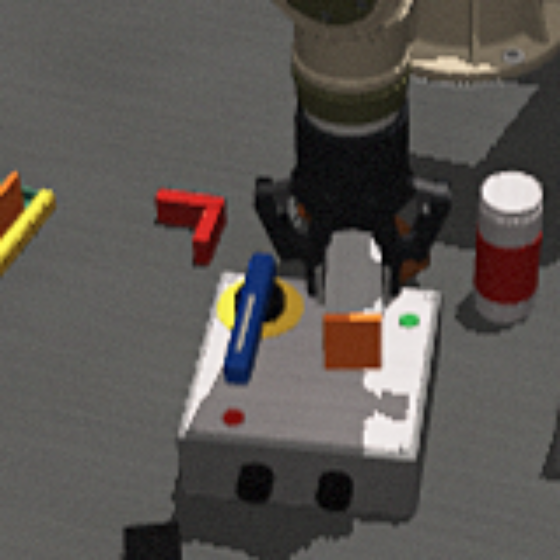

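The bracket is lifted level, gripped at 39.4 mm, with about 4-5 N on the wrist. I carry it to the tray.

Call:
step_arm --moves '[[[-199,396,0],[0,0,-1.19],30],[[-199,396,0],[0,0,-1.19],30],[[-199,396,0],[0,0,-1.19],30],[[-199,396,0],[0,0,-1.19],30],[[-199,396,0],[0,0,-1.19],30],[[-199,396,0],[0,0,-1.19],30],[[-199,396,0],[0,0,-1.19],30],[[-199,396,0],[0,0,-1.19],30]]'

```text
clock: 7.02
tcp_pos: [0.5259, -0.2305, 0.1614]
orientation: [-0.002, 0.818, 0.576, -0.001]
wrist_force: [0.8, 0.0, -4.8]
finger_gap: 0.0389
grip_force: 52.2
```

```bash
python3 -c "
from h import *
to(.507,-.362,.11,1.486)"
```

```text
tcp [ 0.5259 -0.2305  0.1614] psi 1.227 shift mm [-130.2   26.5   51.4] turn -0.259 gap 0.03887608021479167 F [ 0.8  0.  -4.8] j [-0.55  0.34 -0.08  1.15 -0.    1.36]
```

Call:
step_arm --moves '[[[-130,26,0],[0,0,-0.259],30],[[-130,26,0],[0,0,-0.259],30],[[-130,26,0],[0,0,-0.259],30],[[-130,26,0],[0,0,-0.259],30],[[-130,26,40],[0,0,-0.259],30],[[-130,26,80],[0,0,-0.259],30],[[-130,26,95],[0,0,-0.259],30],[[-130,26,95],[0,0,-0.259],30]]'

```text
clock: 7.68
tcp_pos: [0.5029, -0.3566, 0.061]
orientation: [-0.007, 0.739, 0.674, -0.001]
wrist_force: [-0.6, 1.3, -6.4]
finger_gap: 0.0388
grip_force: 52.5
```

```bash
python3 -c "
from h import *
to(.507,-.362,.012,1.486)
im=imaging.read_camera('scene');cv2.imwrite('pics/s5.png',cv2.resize(im[110:230,80:220],None,fx=4,fy=4)[...,::-1])
im=imaging.read_camera('top');cv2.imwrite('pics/t5.png',im[...,::-1])"
```

```text
tcp [ 0.5029 -0.3566  0.061 ] psi 1.479 shift mm [-5.   4.5 49. ] turn -0.007 gap 0.03876240889511581 F [-0.6  1.3 -6.4] j [-0.75  0.5  -0.1   0.98 -0.    0.92]
```

View pics/s5.png

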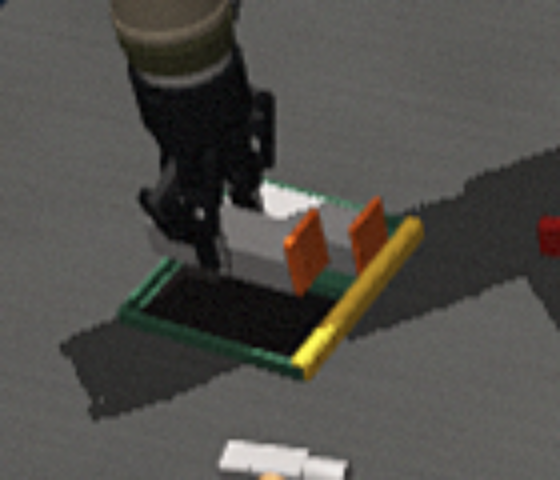

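The bracket hangs over the mat, tab (305,250) towards the yellow end, like the stored one (368,235). I let it settle, lower part way and check.

Call:
step_arm --moves '[[[0,0,10],[0,0,0],30],[[0,0,20],[0,0,0],30],[[0,0,20],[0,0,0],30],[[0,0,20],[0,0,0],30]]'

```text
clock: 8.12
tcp_pos: [0.5076, -0.3603, 0.049]
orientation: [-0.0, 0.738, 0.675, -0.0]
wrist_force: [-0.3, -0.6, -4.8]
finger_gap: 0.0392
grip_force: 52.5
```

```bash
python3 -c "
from h import *
to(.507,-.362,.012,1.486)
im=imaging.read_camera('scene')
for a,c,r in blobs('scene',im,(5,150,60),(20,255,255),(130,150,190,200),20): print(a,c,r)
z=telemetry.get_state()['tcp_pos'][2]-.0755+.07+.025
for a,c,r in blobs('scene',im,(5,150,60),(20,255,255),(130,150,190,200),20): print(z,cast('scene',c,z))
print(cast('scene',[155.5,166],.106))"
```

```text
tcp [ 0.5076 -0.3603  0.049 ] psi 1.481 shift mm [-1.8 -0.5 37. ] turn -0.005 gap 0.03919996737889265 F [-0.3 -0.6 -4.8] j [-0.75  0.51 -0.12  0.94 -0.    0.91]
121 [171.72727273 168.67768595] ((171.91891479492188, 169.01353454589844), (19.070281982421875, 9.04194450378418), 80.53767395019531)
149 [155.03355705 176.83221477] ((155.10400390625, 176.572021484375), (20.124616622924805, 9.838700294494629), 79.69515228271484)
0.0690135007612355 [[ 0.4689909  -0.26714446]]
0.0690135007612355 [[ 0.51553749 -0.29771905]]
[[ 0.50899793 -0.29287119]]
```

Call:
step_arm --moves '[[[0,0,15],[0,0,0],30],[[0,0,28],[0,0,0],30],[[0,0,34],[0,0,0],30],[[0,0,37],[0,0,0],30],[[0,0,38],[0,0,0],30],[[0,0,38],[0,0,0],30],[[0,0,38],[0,0,0],30]]'

```text
clock: 8.75
tcp_pos: [0.5083, -0.3611, 0.012]
orientation: [0.001, 0.738, 0.674, 0.0]
wrist_force: [0.4, -0.6, -4.7]
finger_gap: 0.039
grip_force: 52.5
```

Call:
step_arm --moves '[[[0,0,1],[0,0,0],30],[[0,0,2],[0,0,0],30],[[0,0,2],[0,0,0],30]]'

```text
clock: 9.0
tcp_pos: [0.5079, -0.3607, 0.0094]
orientation: [0.0, 0.738, 0.674, 0.0]
wrist_force: [0.2, 0.0, -4.8]
finger_gap: 0.0391
grip_force: 52.5
```

Call:
step_arm --moves '[[[0,0,1],[0,0,0],30],[[0,0,2],[0,0,0],30],[[0,0,3],[0,0,0],30],[[0,0,3],[0,0,0],30]]'

```text
clock: 9.33
tcp_pos: [0.5079, -0.3608, 0.0092]
orientation: [0.001, 0.738, 0.674, -0.0]
wrist_force: [-5.2, 4.9, 14.0]
finger_gap: 0.0392
grip_force: 55.0
```

It has touched the floor (the force rose by 19 N). I release and lift.

Call:
step_arm --moves '[[[0,0,-2],[0,0,0],30],[[0,0,-2],[0,0,0],48],[[0,0,-2],[0,0,0],48],[[0,0,-2],[0,0,0],48],[[0,0,-20],[0,0,0],48],[[0,0,-60],[0,0,0],48],[[0,0,-100],[0,0,0],48],[[0,0,-140],[0,0,0],48]]'

```text
clock: 10.0
tcp_pos: [0.5075, -0.3604, 0.1471]
orientation: [-0.001, 0.738, 0.674, -0.0]
wrist_force: [0.5, 0.1, 0.0]
finger_gap: 0.0478
grip_force: 0.0
```

```bash
python3 -c "
from h import *
to(.601,-.068,.15,.96)
im=imaging.read_camera('scene');cv2.imwrite('pics/s6.png',cv2.resize(im[110:230,80:220],None,fx=4,fy=4)[...,::-1])
for a,c,r in blobs('scene',im,(5,150,60),(20,255,255),(130,150,190,200),20): print(a,c,cast('scene',c,.03))"
```

```text
tcp [ 0.5075 -0.3604  0.1471] psi 1.48 shift mm [299.6  66.8  -2.9] turn 0.52 gap 0.04777102053973336 F [0.5 0.1 0. ] j [-0.75  0.44  0.02  1.16 -0.    0.91]
120 [171.68333333 168.61666667] [[ 0.43006525 -0.29163572]]
133 [156.96240602 185.93233083] [[ 0.51271304 -0.2999039 ]]
```

View pics/s6.png

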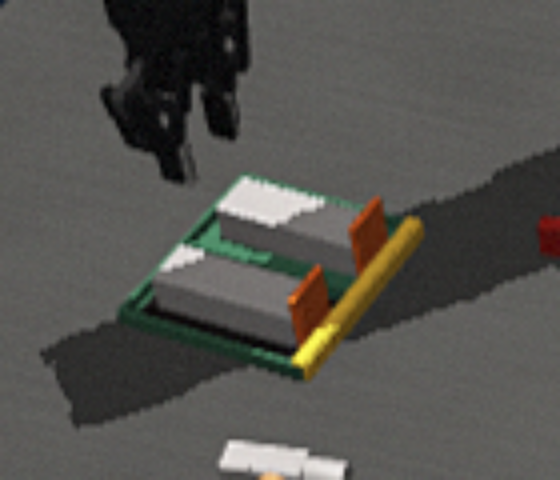

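The bracket lies flat in the free lane, tab (309,305) at the yellow end. Its tab is at about (0.513, -0.300), within about 5 mm of plan. On to the blue handle with the fingers shut.

Call:
step_arm --moves '[[[300,67,0],[0,0,-0.266],0],[[300,67,0],[0,0,-0.266],0],[[300,67,0],[0,0,-0.266],0],[[300,67,0],[0,0,-0.266],0],[[300,67,0],[0,0,-0.266],0],[[300,67,0],[0,0,-0.266],0],[[300,67,0],[0,0,-0.266],0],[[300,67,0],[0,0,-0.266],0]]'

```text
clock: 10.72
tcp_pos: [0.6027, -0.063, 0.146]
orientation: [-0.0, 0.641, 0.768, 0.001]
wrist_force: [0.3, -0.9, -0.3]
finger_gap: 0.0
grip_force: 0.0
```

Call:
step_arm --moves '[[[0,0,20],[0,0,0],0],[[0,0,20],[0,0,0],0],[[0,0,20],[0,0,0],0]]'

```text
clock: 10.97
tcp_pos: [0.6006, -0.0674, 0.125]
orientation: [-0.001, 0.642, 0.767, -0.001]
wrist_force: [0.5, 0.2, -0.4]
finger_gap: 0.0001
grip_force: 0.0
```

```bash
python3 -c "
from h import *
to(.601,-.068,.091,1.746)
im=imaging.read_camera('scene');cv2.imwrite('pics/s7.png',cv2.resize(im[130:270,190:330],None,fx=4,fy=4)[...,::-1])"
```

```text
tcp [ 0.6006 -0.0674  0.125 ] psi 1.747 shift mm [-0.6  0.2 34. ] turn 0.001 gap 0.00011496030393668701 F [ 0.5  0.2 -0.4] j [-0.24  0.42 -0.06  1.09 -0.    1.15]
```

View pics/s7.png

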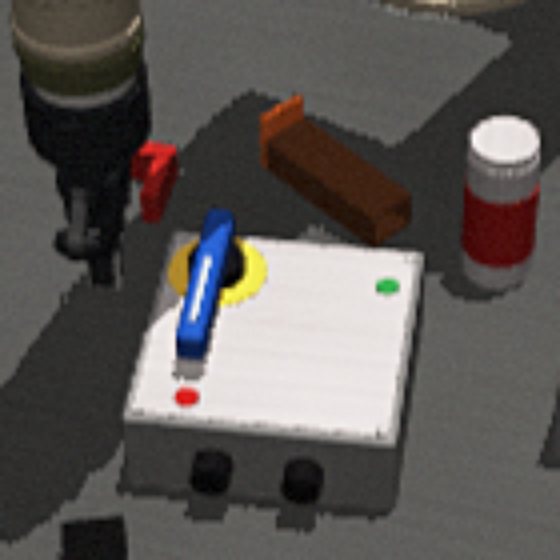

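The fingers, with the tip at crop (103,283), stand outside the blue bar on its clockwise side. I descend and sweep anticlockwise.

Call:
step_arm --moves '[[[0,0,33],[0,0,0],0],[[0,0,33],[0,0,0],0],[[20,1,33],[0,0,0],0],[[36,2,33],[0,0,0],0],[[50,5,33],[0,0,0],0],[[62,6,33],[0,0,0],0],[[77,3,33],[0,0,0],0],[[92,-2,33],[0,0,0],0]]'

```text
clock: 11.68
tcp_pos: [0.5848, 0.0199, 0.0947]
orientation: [0.002, 0.643, 0.765, -0.001]
wrist_force: [1.8, -5.0, 0.7]
finger_gap: 0.0001
grip_force: 2.6
```

Call:
step_arm --moves '[[[12,-8,0],[0,0,0],0],[[24,-19,0],[0,0,0],0],[[32,-31,0],[0,0,0],0],[[38,-41,0],[0,0,0],0],[[40,-46,0],[0,0,0],0],[[40,-48,0],[0,0,0],0],[[40,-49,0],[0,0,0],0],[[40,-49,0],[0,0,0],0]]'

```text
clock: 12.35
tcp_pos: [0.5297, 0.0529, 0.094]
orientation: [0.001, 0.643, 0.766, 0.001]
wrist_force: [1.6, 1.5, 1.5]
finger_gap: 0.0003
grip_force: 1.1
```

There's no stop force yet, so I push a little further.

Call:
step_arm --moves '[[[0,-2,0],[0,0,0],0],[[0,-4,0],[0,0,0],0],[[0,-4,0],[0,0,0],0]]'

```text
clock: 12.6
tcp_pos: [0.5295, 0.0527, 0.0943]
orientation: [0.003, 0.642, 0.766, 0.004]
wrist_force: [12.2, 4.7, -3.7]
finger_gap: 0.0003
grip_force: 5.9
```

That's the stop, at 13 N. I back off, lift clear and check both handles.

Call:
step_arm --moves '[[[0,15,0],[0,0,0],0],[[0,15,-35],[0,0,0],0],[[0,15,-75],[0,0,0],0],[[-40,15,-115],[0,0,0],0],[[-80,15,-115],[0,0,0],0],[[-120,15,-115],[0,0,0],0],[[-160,15,-115],[0,0,0],0],[[-160,15,-115],[0,0,0],0]]'

```text
clock: 13.27
tcp_pos: [0.5682, -0.1091, 0.2081]
orientation: [0.001, 0.645, 0.764, -0.001]
wrist_force: [0.7, -0.3, -0.5]
finger_gap: 0.0002
grip_force: 0.0
```

```bash
python3 -c "
from h import *
print(telemetry.get_state()['wrist_force'])
im=imaging.read_camera('scene');cv2.imwrite('pics/s8.png',im[...,::-1])
im=imaging.read_camera('top')
for t,lo,hi,bx,P in (('red',(0,120,60),(6,255,255),(155,200,226,274),(.415,.2625)),('blue',(100,120,50),(125,255,255),(250,160,330,242),(.519,-.025))):
  for a,c,r in blobs('top',im,lo,hi,bx,30):
    w=cast('top',c,.109)[0]-P; print(t,a,w,np.arctan2(w[1],w[0]))"
```

```text
[ 0.74738244 -0.2627365  -0.47592819]
red 232 [ 0.03127507 -0.0023403 ] -0.07469043632458243
blue 246 [-0.00566228  0.03157294] 1.7482496542205106
```

View pics/s8.png

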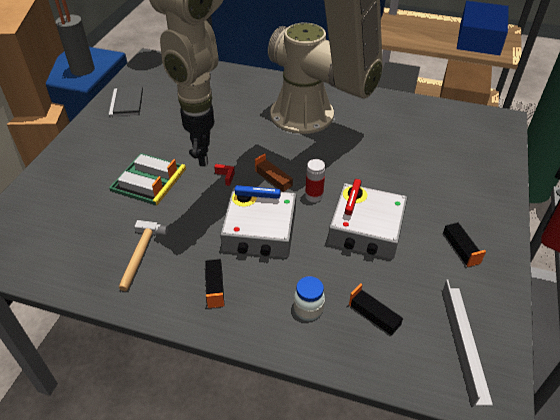

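The red bar points at its red dot (346,225): off. The blue bar (258,192) points at its green dot (287,202), measured at 1.748 rad against 1.746 expected: on. The bracket is flat in the tray at (140,183), nothing else has moved, and the arm touches nothing.

```bash
python3 -c "
from workcell import env
print(env.hand_in())"
```

```text
the job is handed in; nothing more can be done
None
```

I handed the job in at about 13 s: red was turned off first, the bracket was laid in the free lane with its tab at the yellow end, and then blue was turned on; the last camera check showed all three in place, but the hand-in returned no verdict.

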